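Lid the storage jars and slide them away under the pantry shelf

ROBOT

A 6-joint arm with a two-finger parallel gripper is mounted at the origin on the work surface. World frame = base frame: x ahead of the robot, y to its left, z up, the work surface at z = 0. Lengths are in m, angles in rad, forces in N, time in s.
With the tool pointing down it reaches from about 0.275 to 0.875 m from the base axis. Payload 12.5 kg.
Tool frame: the origin (TCP) lies where the fingers leave the gripper's body, on its centre line; the fingertips stand ahead of it and the grasp point (between the pads) lies 54 mm ahead of it (bot.tip_extent is the z of the fingertips in the tool frame, in m); z points along the fingers, y is the line along which they close (so a half turn about z gives the same grasp; the last joint's range is limited). The gripper opens to 85 mm and grips with 20 to 120 N. Pads are 22 mm wide; open, the fingers measure 114 mm over their backs; the gripper's body (76 mm by 85 mm) begins 54 mm behind the grasp point. The pads swing forward as they close: fully open they stand 13 mm farther back than shut.
Start: joints at [-1.33, 0.351, 1.652, -0, 1.139, -0.085], TCP at [0.176, -0.521, 0.304] pointing down, gripper open.
Joint ranges: [-2.75, 2.75], [-0.79, 2.1], [0.01, 2.65], [-1.57, 4.71], [0.07, 3.14], [-2.87, 2.87]. Speed limits (rad/s): [2.22, 2.22, 2.79, 3.14, 3.14, 3.14].

INTERFACE

Orientations are given as a unit quaternion [w, x, y, z].
In Python, from rig import monitor, viewer, bot gives the robot as it stands.
- The arm moves only by the tool move_arm, never from a script. Its arguments are lists of equal length, an entry for each row: "linear": the shift along the world's x, y, z in mm, a list of three; "spin": the turn about the world's z in degrees; "gripper": the finger opening in mm, from 0 to 85.4. A call has 1 to 20 rows; each row is the pose to reach, as a shift and turn from the pose commanded when the call began; what a row does not reach only later rows make up. A row lasts 1/12 s, in which the tool goes at most 41.7 mm and 7.16 degrees, less where a joint would pass 70% of its speed; a pose out of reach is approached as far as the arm can. A call with a gripper value outside its range is refused whole. The fingers move at their own pace and stop on an object; "grip_force" is the grip in N (left out, the last holds). Time passes only in rows, so rows that repeat a pose let the fingers close. It gives the time, the measured TCP pose, the force, the opening and the grip force at its end, in the units of the state.
- monitor.state(): the state, without advancing time (a new reading comes with each control period).
- viewer.grab_frame(name): name is "scene" or "top"; returns a dict with "pixels" (480x640x3 uint8, red, green, blue), "intrinsics" (3x3 intrinsics, pixels), "origin" and "attitude" of the camera in the world. Camera axes: x right, y down, z forward; pixel columns grow to the right and rows downward; lengths in m; the calibration is good to about 2 mm. A picture is of the moment at which its call begins. There is no depth.
- bot.finish_job(): hands the job in; it is judged then, once.
The state is a dict: "clock": time; "q": joint angles; "qvel": joint speeds; "tau": joint torques, N m; "tool_pos": TCP position; "tcp_rot": TCP orientation; "wrist_force": force on the tool from outside, world axes, zero at the start; "moment": the same for the moment, N m; "gripper_width": opening from 0.0 (shut) to 1.0 (fully open); "gripper_force": force on a finger pad.
Only numpy, scipy, OpenCV 4.12 (cv2) and the standard library are available. Lean on these libraries where they do the work, as an engineer would, in place of code of your own. Each camera call takes 0.05 s, during which the arm holds its last target. There are 200 camera calls.

TASK

Draw the tray out from under the pantry shelf, stand every open jar that is there upright in it, and close each jar with the one wooden lid of its size, seated flush on the rim. Then slide the tray fully home under the shelf with its closed jars, and leave the oil bottle and the pepper mill where they are.

Things in the scene. Friction and masses are not known exactly. Their poses are not given: they have to be found in the camera images.
- shelf: Fixed low pine shelf, front open to the robot at yaw 0; its +x points away from the front. Origin on the counter, at the middle of the tray's well when the tray is home. Board 370 mm wide (y), front edge at x = -65 mm, 155 mm deep, underside 120 and top 138 mm above the counter; side panels' inner faces at y = +-173 mm; open at the back but for a 20 mm stop rail.
- tray (a joint): How far the tray is drawn out from under the shelf towards the shelf's -x: 0 fully home, 0.15 m fully out. Slides with about 1.5 N of friction, stays where left.
- tray_in (a point): Centre of the tray's floor (top face of the floor, 10 mm above the counter), axes as the shelf's. Well 120 mm (x) by 290 mm (y) inside, walls 5 mm thick rising 14 mm above the floor. Fully out, the whole well is clear of the shelf (its centre 85 mm in front of the shelf board's edge). Room for three jars side by side along y.
- tray_handle (a point): Centre of the brass bar handle on the tray's front tongue, 135 mm in front (-x) of the well's centre, 50 mm above the counter. The bar runs along the shelf's y, is 90 mm long and 10 by 10 mm thick, on two thin posts 38 mm either side of its middle, with 35 mm free beneath it above the tongue.
- jar1: Open white ceramic jar, straight-sided, 42 mm outside diameter, mouth (inside) 36 mm, 75 mm tall, wall 3 mm, inner floor 6 mm up, 160 g. Origin at the centre of its underside, z up through the mouth. Taken by the lid with the 32 mm plug. May be absent.
- jar2: Open white ceramic jar, straight-sided, 50 mm outside diameter, mouth (inside) 44 mm, 75 mm tall, wall 3 mm, inner floor 6 mm up, 200 g. Origin at the centre of its underside, z up through the mouth. Taken by the lid with the 40 mm plug. May be absent.
- jar3: Open white ceramic jar, straight-sided, 58 mm outside diameter, mouth (inside) 52 mm, 75 mm tall, wall 3 mm, inner floor 6 mm up, 240 g. Origin at the centre of its underside, z up through the mouth. Taken by the lid with the 48 mm plug. May be absent.
- jar4: Open white ceramic jar, straight-sided, 66 mm outside diameter, mouth (inside) 60 mm, 75 mm tall, wall 3 mm, inner floor 6 mm up, 280 g. Origin at the centre of its underside, z up through the mouth. Taken by the lid with the 56 mm plug. May be absent.
- lid1: Dark wooden lid, fits the jar with the 36 mm mouth: bevelled plug below 32 mm diameter, 10 mm deep; flange 43 mm diameter, 6 mm thick; round knob on top 22 mm diameter, 22 mm tall. Origin at the centre of the plug's underside, z up through the knob. Starts plug down on the counter. Seated, the flange lies on the jar's rim, its origin 65 mm above the jar's.
- lid2: Dark wooden lid, fits the jar with the 44 mm mouth: bevelled plug below 40 mm diameter, 10 mm deep; flange 51 mm diameter, 6 mm thick; round knob on top 22 mm diameter, 22 mm tall. Origin at the centre of the plug's underside, z up through the knob. Starts plug down on the counter. Seated, the flange lies on the jar's rim, its origin 65 mm above the jar's.
- lid3: Dark wooden lid, fits the jar with the 52 mm mouth: bevelled plug below 48 mm diameter, 10 mm deep; flange 59 mm diameter, 6 mm thick; round knob on top 22 mm diameter, 22 mm tall. Origin at the centre of the plug's underside, z up through the knob. Starts plug down on the counter. Seated, the flange lies on the jar's rim, its origin 65 mm above the jar's.
- lid4: Dark wooden lid, fits the jar with the 60 mm mouth: bevelled plug below 56 mm diameter, 10 mm deep; flange 67 mm diameter, 6 mm thick; round knob on top 22 mm diameter, 22 mm tall. Origin at the centre of the plug's underside, z up through the knob. Starts plug down on the counter. Seated, the flange lies on the jar's rim, its origin 65 mm above the jar's.
- lid5: Dark wooden lid, a spare that fits none of the jars: bevelled plug below 64 mm diameter, 10 mm deep; flange 75 mm diameter, 6 mm thick; round knob on top 22 mm diameter, 22 mm tall. Origin at the centre of the plug's underside, z up through the knob. Starts plug down on the counter.
- oil: Bystander: green oil bottle, 60 mm diameter, 200 mm tall, origin under its centre.
- mill: Bystander: wooden pepper mill, 54 mm diameter, 145 mm tall, origin under its centre.

How it is judged:
By the outcome, as a careful person would: the job done as asked, in the order asked, and still so for the second after the job is handed in, with the robot touching nothing.
Of jar1, jar2, jar3, jar4 only 2 to 3 are there at a start; the rules pass over those that are not, and their reading is None.
At some moment in a run one of jar1, jar2, jar3, jar4 may be knocked a few centimetres aside while the robot is not near it.
It also fails if it takes over 210 s, if anything falls off the work surface, if the arm or the gripper's body presses on something with over 40 N, if the wrist force passes 120 N, or if a joint passes its speed limit or range.

## Working session

There is one attempt and no reset: what is moved stays moved. The work goes in short steps, Python scripts to look and compute and a tool call to move; the robot and the scene stay as the last step left them, time stands still between calls to the robot, and variables do not carry over. Pictures are saved under pics/ and viewed, at most 14 in all, crops included, and the job is handed in when it is done.

Besides the shell and the picture viewer there is one more tool, called after "Request:" as a command line: name --pt "numbers of a row" for each row, then --argument value for the rest. move_arm: Moves the arm, as the interface text tells. Its arguments: {"type":"object","properties":{"linear":{"type":"array"},"spin":{"type":"array"},"gripper":{"type":"array"},"grip_force":{"type":"number"}},"required":["linear","spin","gripper"]}

```bash
ls; mkdir -p pics
cat > h.py <<'E'
import numpy as np, cv2
from rig import monitor, viewer, bot
def grab(n,save=None):
    f=viewer.grab_frame(n)
    if save: cv2.imwrite(save,cv2.cvtColor(np.asarray(f["pixels"]),cv2.COLOR_RGB2BGR))
    return f
E
python3 - <<'E'
from h import *
for n in("scene","top"):
    f=grab(n,f"pics/{n}0.png"); print(n,f["intrinsics"],f["origin"],f["attitude"])
print(monitor.state(), bot.tip_extent)
E
```

```text
pics
scene [[443.83056963   0.         319.06585156]
 [  0.         443.83056963 240.16861071]
 [  0.           0.           1.        ]] [0.60708047 0.45121879 0.96832434] [-0.01190714  0.02732147  0.9682554  -0.24817985]
top [[614.09771831   0.         328.4306232 ]
 [  0.         614.09771831 234.76792915]
 [  0.           0.           1.        ]] [ 0.41990495 -0.03207127  1.53075184] [ 0.03699174 -0.70539934  0.70667756 -0.04062286]
{'clock': 0.1, 'q': array([-1.32959442e+00,  3.51175472e-01,  1.65235019e+00,  4.54793284e-05,
        1.13910334e+00, -8.45904736e-02]), 'qvel': array([-0.00109296, -0.00149913, -0.0019193 , -0.00179716, -0.00042408,
       -0.00107239]), 'tau': array([-8.02940758e-05, -5.06837904e+01, -2.91876447e+01, -1.01702390e-04,
        2.67458061e-03,  7.53748509e-06]), 'tool_pos': array([ 0.17601714, -0.52084322,  0.30341975]), 'tcp_rot': array([-5.18204183e-04,  9.86763140e-01,  1.62167311e-01, -1.99494595e-05]), 'wrist_force': array([ 0.17900812, -0.25073516, -0.50378737]), 'moment': array([-0.00157945, -0.01892522, -0.00031405]), 'gripper_force': 0.0, 'gripper_width': 1.0000683288616603} 0.0726
```

View pics/scene0.png

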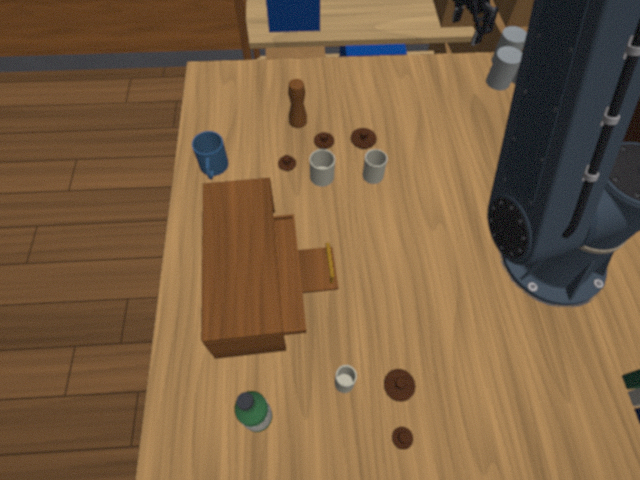

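View pics/top0.png

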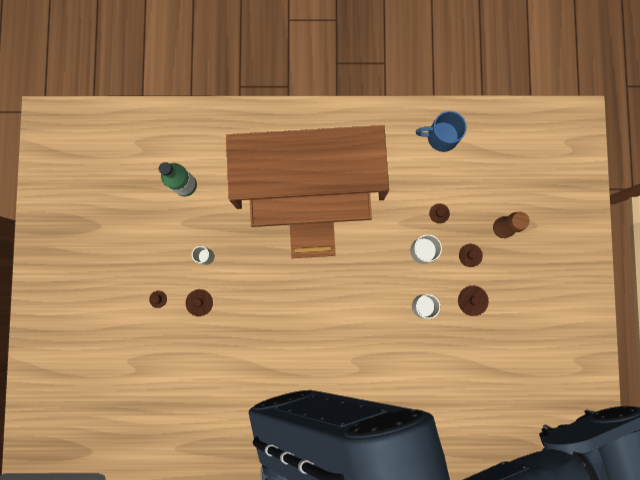

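Run:
```python
import cv2,numpy as np
t=cv2.imread("pics/top0.png");s=cv2.imread("pics/scene0.png")
def c(im,x,y,w,h,k): return cv2.resize(im[y:y+h,x:x+w],(w*k,h*k),interpolation=cv2.INTER_CUBIC)
A=np.hstack([c(t,400,200,100,75+50,4)[:300],c(t,140,235,100,75,4)])
A2=np.hstack([c(s,270,120,120,75,3),c(s,320,350,100,100,3)[:225],])
A2=cv2.copyMakeBorder(A2,0,0,0,800-A2.shape[1],cv2.BORDER_CONSTANT)
cv2.imwrite("pics/m.png",np.vstack([A,A2]))
```

```text
(no output)
```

View pics/m.png

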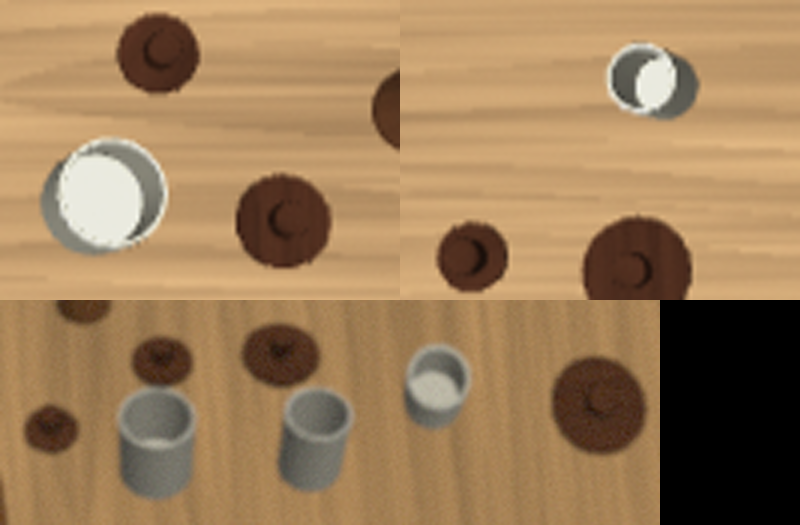

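```bash
cat >> h.py <<'E'
from scipy.spatial.transform import Rotation as R
def ray(f,p):
    d=np.linalg.inv(f["intrinsics"])@np.array([p[0],p[1],1.]); q=f["attitude"]
    return np.array(f["origin"]),R.from_quat([q[1],q[2],q[3],q[0]]).apply(d)
def onz(f,p,z):
    o,d=ray(f,p); return o+d*(z-o[2])/d[2]
def tri(f,p,g,q):
    o,d=ray(f,p);a,b=ray(g,q); d=d/np.linalg.norm(d);b=b/np.linalg.norm(b)
    A=np.eye(3)-np.outer(d,d);B=np.eye(3)-np.outer(b,b)
    return np.linalg.solve(A+B,A@o+B@a)
def pix(f,P):
    q=f["attitude"]; c=R.from_quat([q[1],q[2],q[3],q[0]]).inv().apply(np.array(P)-f["origin"])
    u=f["intrinsics"]@c; return u[:2]/u[2]
def hsv(f): return cv2.cvtColor(np.asarray(f["pixels"]),cv2.COLOR_RGB2HSV)
def jarmask(f,vmin=0):
    h=hsv(f); return ((h[...,1]<60)&(h[...,2]>max(vmin,60))).astype(np.uint8)
def lidmask(f):
    h=hsv(f); return (((h[...,0]<13)|(h[...,0]>170))&(h[...,1]>90)&(h[...,2]<105)).astype(np.uint8)
def brass(f):
    h=hsv(f); return ((h[...,0]>18)&(h[...,0]<32)&(h[...,1]>150)&(h[...,2]>80)).astype(np.uint8)
def blobs(m,amin,amax):
    cs,_=cv2.findContours(m,cv2.RETR_EXTERNAL,cv2.CHAIN_APPROX_NONE)
    return [c for c in cs if amin<cv2.contourArea(c)<amax]
E
python3 - <<'E'
from h import *
T=grab("top");S=grab("scene")
for n,f in(("top",T),("scene",S)):
    h=hsv(f)
    for nm,m in(("jar",jarmask(f)),("jarbright",jarmask(f,175)),("lid",lidmask(f)),("brass",brass(f))):
        for c in blobs(m,40,2500):
            c=cv2.convexHull(c); 
            if len(c)<5: continue
            e=cv2.fitEllipse(c); print(n,nm,np.round(e[0],1),np.round(e[1],1),round(e[2]),np.round(onz(f,e[0],0.075 if 'jar' in nm else .016),3)[:2])
print(hsv(S)[158,310:335,2],hsv(S)[163,323],hsv(S)[180,323],hsv(S)[385,345])
E
```

```text
top jar [ 51.3 477. ] [  9.6 114.8] 90 [0.026 0.593]
top jar [305.6 466.4] [15.5 16.4] 74 [0.047 0.014]
top jar [286.7 457.2] [14.1 14.9] 58 [0.068 0.057]
top jar [270.6 449.7] [12.4 14.2] 49 [0.084 0.094]
top jar [425.9 306.1] [24.6 28.1] 95 [ 0.411 -0.269]
top jar [202.2 255. ] [17.6 22.9] 110 [0.532 0.26 ]
top jar [425.7 248.8] [27.7 31.7] 63 [ 0.546 -0.271]
top jar [181.1 181.5] [24.9 28.2] 132 [0.71  0.314]
top jar [164.4 167.7] [10.9 11.4] 54 [0.744 0.355]
top jarbright [427.7 306.2] [23.8 24.6] 0 [ 0.411 -0.273]
top jarbright [199.7 254.1] [16.7 17.6] 20 [0.535 0.266]
top jarbright [427.6 247.8] [27.  27.5] 159 [ 0.549 -0.276]
top lid [157.6 299. ] [16.3 16.7] 57 [0.429 0.379]
top lid [198.7 302.4] [25.8 26.8] 63 [0.421 0.278]
top lid [472.7 300.4] [29.1 29.9] 127 [ 0.424 -0.394]
top lid [470.3 255. ] [22.3 22.9] 109 [ 0.536 -0.391]
top lid [ 35.7 124.3] [ 41.7 191.2] 0 [0.869 0.699]
top lid [508.8 224.9] [22.  33.7] 69 [ 0.611 -0.489]
top lid [439.2 213.1] [18.7 19.4] 98 [ 0.641 -0.316]
top lid [239.5 202.9] [ 9.4 19.7] 96 [0.667 0.182]
top lid [817.6 111.3] [ 43.5 873.9] 0 [
[... 781 characters left out ...]
ene jar [616.3  37.7] [35.1 57.7] 138 [-0.391 -0.702]
scene jar [507.   57.8] [31.6 74.6] 18 [-0.027 -0.628]
scene jarbright [344.3 379.5] [ 9.3 14.9] 111 [0.539 0.276]
scene lid [402.1 437.5] [19.  21.3] 153 [0.43  0.381]
scene lid [399.  384.6] [29.1 31.5] 151 [0.421 0.281]
scene lid [286.7 162.7] [13.5 16.5] 91 [ 0.641 -0.314]
scene lid [323.8 140.1] [14.7 18.4] 94 [ 0.535 -0.388]
scene lid [363.1 137.9] [19.  24.3] 95 [ 0.425 -0.391]
scene lid [636.5 127.6] [24.4 27.4] 151 [-0.364 -0.389]
scene brass [329.5 260.2] [ 5.7 39.5] 173 [ 0.546 -0.014]
[150 122 113 114 122 121 119 116 118 117 116 114 113 109 104 106 104 100
  94  91  88  78  84 115 153] [ 24  24 107] [ 24  35 116] [ 25  25 174]
```

Run:
```python
from h import *
T=grab("top");S=grab("scene")
# scene rim: ellipse fitted to upper boundary arc of each jar
h=hsv(S); m=jarmask(S)
tops={'jar1':(199.7,254.1),'jar3':(427.7,306.2),'jar4':(427.6,247.8)}
for c in blobs(m,300,1200):
    x,y,w,hh=cv2.boundingRect(c)
    if x<300 or x>400: continue
    p=c[:,0]; k=p[:,1]<y+0.3*w
    e=cv2.fitEllipse(np.vstack([p[k],])[:,None]) ; print("arc",x,y,w,hh,np.round(e,1) if 0 else e)
    for n,t in tops.items():
        # rim top-most pixel approx centre: use bbox
        P=tri(T,t,S,e[0]); d=np.linalg.norm(pix(S,P)-e[0])
        if d<4: print(n,np.round(P,4),round(d,2))
lt={'lid1':((157.6,299),(402.1,437.5)),'lid4':((198.7,302.4),(399,384.6)),'lid3':((470.3,255),(323.8,140.1)),'lid5':((472.7,300.4),(363.1,137.9)),'lid2':((439.2,213.1),(286.7,162.7))}
for n,(a,b) in lt.items(): print(n,np.round(tri(T,a,S,b),4))
# handle in top
hv=hsv(T); print("bar hsv",hv[246:254,312].tolist())
for n,f,bx in(("T",T,(285,240,55,16)),("S",S,(318,238,24,45))):
    x,y,w,q=bx; H=hsv(f)[y:y+q,x:x+w]; mm=((H[...,0]>17)&(H[...,0]<35)&(H[...,1]>140)).astype(np.uint8)
    pts=np.argwhere(mm)[:,::-1]+[x,y]; c=max(blobs(mm,10,3000),key=cv2.contourArea); r=cv2.minAreaRect(c+np.array([x,y]))
    print(n,len(pts),r)
    b=cv2.boxPoints(r); print(b)
t=cv2.cvtColor(T["pixels"],cv2.COLOR_RGB2BGR);s=cv2.cvtColor(S["pixels"],cv2.COLOR_RGB2BGR)
a=cv2.resize(t[115:265,215:395],None,fx=3,fy=3,interpolation=cv2.INTER_CUBIC)
b=cv2.resize(s[170:360,195:345],None,fx=2,fy=2.37,interpolation=cv2.INTER_CUBIC)[:450,:260]
cv2.imwrite("pics/sh.png",np.hstack([a,b]))
```

```text
arc 335 365 21 28 ((345.5, 377.1532897949219), (20.125764846801758, 24.515605926513672), 0.0)
jar1 [0.5353 0.2687 0.0626] 0.2
arc 363 150 24 33 ((375.5967102050781, 157.02403259277344), (14.363930702209473, 21.396862030029297), 99.03839874267578)
jar3 [ 0.4106 -0.2734  0.0744] 0.02
arc 310 148 25 38 ((334.3023986816406, 450.73748779296875), (112.14533996582031, 604.4097290039062), 177.48353576660156)
lid1 [0.429  0.3808 0.0093]
lid4 [0.4205 0.2795 0.0095]
lid3 [ 0.5357 -0.392   0.0117]
lid5 [ 0.424  -0.3951  0.0108]
lid2 [ 0.6411 -0.3171  0.0118]
bar hsv [[12, 153, 142], [15, 158, 137], [18, 156, 175], [19, 153, 188], [19, 155, 187], [16, 158, 144], [13, 153, 153], [12, 150, 156]]
T 115 ((312.50634765625, 249.0794677734375), (3.5087900161743164, 35.207515716552734), 85.42607879638672)
[[294.81876 248.73447]
 [329.91415 245.92685]
 [330.19394 249.42447]
 [295.09854 252.23209]]
S 168 ((329.56414794921875, 261.49163818359375), (39.06043243408203, 4.871775150299072), 82.56858825683594)
[[324.62268 242.44054]
 [329.45355 241.81041]
 [334.5056  280.54272]
 [329.67474 281.17285]]
```

View pics/sh.png

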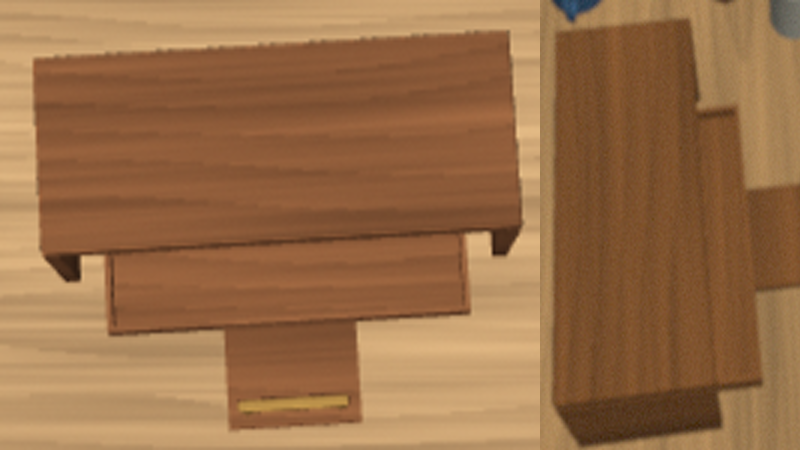

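Run:
```python
from h import *
T=grab("top");S=grab("scene")
P=lambda x,y,z:onz(T,(215+x/3-.33,115+y/3-.33),z)
c=[P(40,248,.138),P(521,226,.138),P(34,58,.138),P(509,31,.138)]
print("board",np.round(c,4),"mid",np.mean(c,0))
for a,b in((0,1),(2,3)): v=c[a]-c[b]; print("yaw",np.degrees(np.arctan2(-v[0],v[1])),np.linalg.norm(v))
w=[P(109,334,.024),P(469,313,.024)]; v=w[0]-w[1]; print("wall",w,np.degrees(np.arctan2(-v[0],v[1])),np.linalg.norm(v))
e=[onz(T,(294.9,250.5),.055),onz(T,(330.1,247.7),.055)];v=e[0]-e[1];print("bar",e,np.degrees(np.arctan2(-v[0],v[1])),np.linalg.norm(v))
print("bar tri",tri(T,(312.5,249.1),S,(329.56,261.5)))
# mill, oil in scene: base
print("mill",tri(T,(519,220),S,(297,86)), "oil", tri(T,(165,168),S,(245,401)))
```

```text
board [[ 0.6603  0.1909  0.138 ]
 [ 0.6769 -0.1775  0.138 ]
 [ 0.8092  0.1979  0.138 ]
 [ 0.8304 -0.1701  0.138 ]] mid [0.74419731 0.01031634 0.138     ]
yaw 2.5867882323835323 0.36878974028965905
yaw 3.300178934522612 0.3686647314243774
wall [array([0.60811769, 0.15127118, 0.024     ]), array([ 0.62515177, -0.1455039 ,  0.024     ])] 3.2850186456915607 0.2972635336515856
bar [array([0.54459554, 0.04106621, 0.055     ]), array([ 0.5512303 , -0.04379267,  0.055     ])] 4.470621816960565 0.08511785316663896
bar tri [ 0.54824977 -0.00065625  0.03797731]
mill [ 0.60543879 -0.47780451  0.13110739] oil [0.7165533  0.32346631 0.19024657]
```

The top view shows three upright jars, found by rim width: jar1 (200,254), jar3 (428,306) and jar4 (428,248). The lids by flange width are lid1 (158,299), lid4 (199,302), lid3 (470,255), lid2 (439,213) and lid5 (473,300). The tray is already about 52 mm out with a yaw near 3°, and the handle is at (312,249), so I'll go to it now.

Request:
move_arm --pt "371 520 -100" --pt "371 520 -100" --pt "371 520 -100" --pt "371 520 -100" --pt "371 520 -100" --pt "371 520 -100" --pt "371 520 -100" --pt "371 520 -100" --pt "371 520 -100" --pt "371 520 -100" --pt "371 520 -100" --pt "371 520 -100" --pt "371 520 -100" --pt "371 520 -100" --pt "371 520 -100" --pt "371 520 -100" --pt "371 520 -100" --pt "371 520 -100" --pt "371 520 -100" --pt "371 520 -100" --spin '[74.3,74.3,74.3,74.3,74.3,74.3,74.3,74.3,74.3,74.3,74.3,74.3,74.3,74.3,74.3,74.3,74.3,74.3,74.3,74.3]' --gripper '[50,50,50,50,50,50,50,50,50,50,50,50,50,50,50,50,50,50,50,50]' --grip_force 40

```text
clock: 2.07
tool_pos: [0.5467, -0.0019, 0.2041]
tcp_rot: [0.0, 0.689, 0.725, -0.0]
wrist_force: [0.2, -0.9, -0.6]
gripper_width: 0.581
gripper_force: 0.0
```

Request:
move_arm --pt "1 1 -35" --pt "1 1 -70" --pt "1 1 -100" --pt "1 1 -100" --pt "1 1 -100" --pt "1 1 -100" --pt "1 1 -100" --pt "1 1 -100" --pt "1 1 -100" --pt "1 1 -100" --pt "1 1 -100" --spin '[0,0,0,0,0,0,0,0,0,0,0]' --gripper '[50,50,50,50,0,0,0,0,0,0,0]'

```text
clock: 2.98
tool_pos: [0.549, -0.0003, 0.106]
tcp_rot: [0.001, 0.688, 0.725, 0.001]
wrist_force: [-2.0, -2.0, 8.7]
gripper_width: 0.108
gripper_force: 41.2
```

```bash
python3 -c "
from h import *
s=monitor.state();print(s['tool_pos'],s['wrist_force'],s['gripper_width'],s['gripper_force'])"
```

```text
[ 5.49027186e-01 -3.18641950e-04  1.06043627e-01] [-1.95454611 -1.96381467  8.71411372] 0.10759482015943263 41.187955141067505
```

Request:
move_arm --pt "-15 -1 1" --pt "-30 -2 1" --pt "-45 -2 1" --pt "-60 -3 1" --pt "-75 -4 1" --pt "-85 -4 1" --pt "-92 -5 1" --pt "-97 -5 1" --pt "-97 -5 1" --pt "-97 -5 1" --spin '[0,0,0,0,0,0,0,0,0,0]' --gripper '[0,0,0,0,0,0,0,0,0,0]'

```text
clock: 3.82
tool_pos: [0.4515, -0.0059, 0.1061]
tcp_rot: [0.001, 0.688, 0.725, 0.0]
wrist_force: [-1.3, -11.0, -0.6]
gripper_width: 0.107
gripper_force: 43.2
```

Request:
move_arm --pt "-2 0 0" --pt "-4 0 0" --pt "-5 0 0" --pt "-5 0 0" --spin '[0,0,0,0]' --gripper '[0,0,0,0]'

```text
clock: 4.15
tool_pos: [0.447, -0.0062, 0.1061]
tcp_rot: [0.002, 0.688, 0.725, 0.001]
wrist_force: [1.3, -15.2, -2.7]
gripper_width: 0.106
gripper_force: 42.9
```

Request:
move_arm --pt "-2 -1 0" --pt "-4 -1 0" --pt "-5 -1 0" --pt "-5 -1 0" --spin '[0,0,0,0]' --gripper '[0,0,0,0]'

```text
clock: 4.48
tool_pos: [0.4449, -0.0064, 0.1062]
tcp_rot: [0.004, 0.689, 0.725, 0.003]
wrist_force: [20.0, 0.1, -21.8]
gripper_width: 0.103
gripper_force: 40.7
```

Request:
move_arm --pt "3 0 0" --pt "3 0 0" --pt "3 0 0" --pt "3 0 0" --pt "3 0 35" --pt "3 0 75" --pt "94 273 145" --pt "94 273 145" --pt "94 273 145" --pt "94 273 145" --pt "94 273 145" --pt "94 273 145" --pt "94 273 145" --pt "94 273 145" --pt "94 273 145" --pt "94 273 145" --pt "94 273 145" --spin '[0,0,0,0,0,0,0,0,0,0,0,0,0,0,0,0,0]' --gripper '[50,50,50,50,50,50,80,80,80,80,80,80,80,80,80,80,80]'

```text
clock: 5.9
tool_pos: [0.5345, 0.2657, 0.2494]
tcp_rot: [-0.0, 0.689, 0.725, -0.001]
wrist_force: [-0.2, -0.3, 0.4]
gripper_width: 0.936
gripper_force: 0.0
```

```bash
python3 -c "
from h import *
T=grab('top','pics/t1.png')
for c in blobs(jarmask(T,175),40,2500):
    e=cv2.fitEllipse(cv2.convexHull(c)); print(e[0],e[1],onz(T,e[0],.075))
t=cv2.imread('pics/t1.png');cv2.imwrite('pics/t1c.png',cv2.resize(t[115:315,140:480],None,fx=2.3,fy=2.3,interpolation=cv2.INTER_CUBIC))
"
```

```text
(346.08868408203125, 445.7935485839844) (8.394854545593262, 8.614869117736816) [ 0.09243397 -0.07929025  0.075     ]
(280.1400146484375, 445.8599853515625) (8.597298622131348, 8.647629737854004) [0.09277349 0.07221539 0.075     ]
(427.6595153808594, 306.21905517578125) (24.271074295043945, 24.886159896850586) [ 0.41065099 -0.27322248  0.075     ]
(427.56915283203125, 247.95787048339844) (27.239316940307617, 27.85114097595215) [ 0.54845369 -0.27573732  0.075     ]
```

View pics/t1c.png

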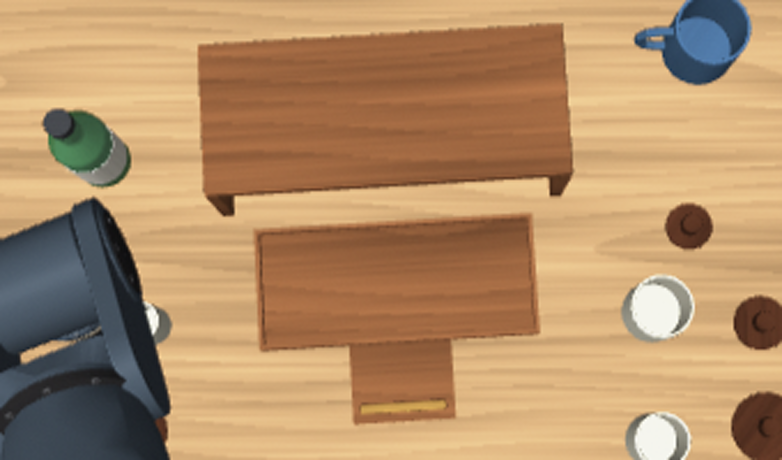

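Request:
move_arm --pt "0 0 -40" --pt "0 0 -80" --pt "0 0 -115" --pt "0 0 -140" --pt "0 0 -145" --pt "0 0 -145" --pt "0 0 -145" --pt "0 0 -145" --pt "0 0 -145" --pt "0 0 -145" --pt "0 0 -145" --pt "0 0 -145" --pt "0 0 -145" --spin '[0,0,0,0,0,0,0,0,0,0,0,0,0]' --gripper '[80,80,80,80,80,0,0,0,0,0,0,0,0]' --grip_force 35

```text
clock: 7.03
tool_pos: [0.536, 0.2672, 0.107]
tcp_rot: [0.001, 0.689, 0.725, 0.001]
wrist_force: [-0.7, -2.0, 8.6]
gripper_width: 0.482
gripper_force: 34.9
```

```bash
python3 -c "
from h import *
T=grab('top')
c=[onz(T,(140+x/2.3,115+y/2.3),.024) for x,y in((255,230),(531,215),(540,333),(262,351))]
print(np.round(c,4),np.mean(c,0))
v=c[0]-c[1];w=c[3]-c[2]
print(np.degrees(np.arctan2(-v[0],v[1])),np.degrees(np.arctan2(-w[0],w[1])))
print(monitor.state()['tool_pos'])
"
```

```text
[[ 0.6356  0.1519  0.024 ]
 [ 0.6515 -0.1454  0.024 ]
 [ 0.524  -0.1538  0.024 ]
 [ 0.5053  0.1429  0.024 ]] [ 0.57908677 -0.00109687  0.024     ]
3.0666363177921654 3.6072572401815224
[0.53599858 0.2671487  0.10702348]
```

Request:
move_arm --pt "0 0 30" --pt "0 0 65" --pt "20 -90 65" --pt "39 -182 65" --pt "39 -182 65" --pt "39 -182 65" --pt "39 -182 65" --pt "39 -182 65" --pt "39 -182 40" --pt "39 -182 22" --pt "39 -182 15" --pt "39 -182 13" --pt "39 -182 13" --pt "39 -182 13" --spin '[0,0,0,0,0,0,0,0,0,0,0,0,0,0]' --gripper '[0,0,0,0,0,0,0,0,0,0,0,0,0,0]'

```text
clock: 8.25
tool_pos: [0.5746, 0.0853, 0.119]
tcp_rot: [0.001, 0.688, 0.725, 0.001]
wrist_force: [-0.3, -0.2, -1.0]
gripper_width: 0.487
gripper_force: 36.3
```

Request:
move_arm --pt "0 0 -2" --pt "0 0 -2" --pt "0 0 -2" --pt "0 0 -2" --pt "0 0 -2" --pt "0 0 -2" --pt "0 0 -2" --pt "0 0 30" --pt "0 0 70" --pt "0 0 110" --pt "0 0 133" --pt "0 0 133" --spin '[0,0,0,0,0,0,0,0,0,0,0,0]' --gripper '[0,0,80,80,80,80,80,80,80,80,80,80]'

```text
clock: 9.25
tool_pos: [0.5758, 0.0851, 0.2564]
tcp_rot: [0.003, 0.689, 0.725, 0.003]
wrist_force: [1.5, 0.7, 0.0]
gripper_width: 0.935
gripper_force: 0.0
```

```bash
python3 -c "
from h import *
T=grab('top')
for c in blobs(jarmask(T,175),100,2500):
    e=cv2.fitEllipse(cv2.convexHull(c)); print(e[0],e[1],onz(T,e[0],.075))
S=grab('scene','pics/s2.png');print(monitor.state()['tool_pos'])
"
```

```text
(427.5627746582031, 306.18988037109375) (24.082515716552734, 24.809749603271484) [ 0.41071976 -0.27299566  0.075     ]
(427.6319274902344, 247.93881225585938) (27.12913703918457, 27.927993774414062) [ 0.548499   -0.27588783  0.075     ]
[0.57410774 0.08495726 0.25137119]
```

Request:
move_arm --pt "-26 -361 0" --pt "-26 -361 0" --pt "-26 -361 0" --pt "-26 -361 0" --pt "-26 -361 0" --pt "-26 -361 0" --pt "-26 -361 0" --pt "-26 -361 0" --pt "-26 -361 0" --pt "-26 -361 0" --pt "-26 -361 -10" --pt "-26 -361 -40" --pt "-26 -361 -75" --spin '[0,0,0,0,0,0,0,0,0,0,0,0,0]' --gripper '[85,85,85,85,85,85,85,85,85,85,85,85,85]'

```text
clock: 10.43
tool_pos: [0.5484, -0.2751, 0.1749]
tcp_rot: [0.001, 0.688, 0.725, 0.0]
wrist_force: [1.6, -1.0, -1.2]
gripper_width: 0.993
gripper_force: 0.0
```

Request:
move_arm --pt "0 0 -25" --pt "0 0 -50" --pt "0 0 -65" --pt "0 0 -69" --pt "0 0 -69" --pt "0 0 -69" --pt "0 0 -69" --pt "0 0 -69" --pt "0 0 -69" --pt "0 0 -69" --pt "0 0 -69" --spin '[0,0,0,0,0,0,0,0,0,0,0]' --gripper '[85,85,85,85,85,0,0,0,0,0,0]'

```text
clock: 11.35
tool_pos: [0.5484, -0.2761, 0.1079]
tcp_rot: [0.001, 0.689, 0.725, 0.0]
wrist_force: [-1.5, 3.1, 6.4]
gripper_width: 0.748
gripper_force: 40.0
```

Request:
move_arm --pt "0 0 30" --pt "0 0 65" --pt "8 70 65" --pt "31 276 65" --pt "31 276 65" --pt "31 276 65" --pt "31 276 65" --pt "31 276 65" --pt "31 276 65" --pt "31 276 65" --pt "31 276 65" --pt "31 276 40" --pt "31 276 22" --pt "31 276 15" --pt "31 276 12" --pt "31 276 12" --pt "31 276 12" --spin '[0,0,0,0,0,0,0,0,0,0,0,0,0,0,0,0,0]' --gripper '[0,0,0,0,0,0,0,0,0,0,0,0,0,0,0,0,0]'

```text
clock: 12.77
tool_pos: [0.5795, -0.0006, 0.1197]
tcp_rot: [0.0, 0.689, 0.725, 0.0]
wrist_force: [-0.4, -0.4, -2.2]
gripper_width: 0.748
gripper_force: 41.1
```

Request:
move_arm --pt "0 0 -2" --pt "0 0 -2" --pt "0 0 -2" --pt "0 0 -2" --pt "0 0 -2" --pt "0 0 -2" --pt "0 0 -2" --pt "0 0 30" --pt "0 0 70" --pt "0 0 110" --pt "0 0 133" --pt "0 0 133" --spin '[0,0,0,0,0,0,0,0,0,0,0,0]' --gripper '[0,0,85,85,85,85,85,85,85,85,85,85]'

```text
clock: 13.77
tool_pos: [0.5808, -0.0001, 0.2574]
tcp_rot: [0.003, 0.689, 0.725, 0.003]
wrist_force: [0.7, 0.4, -0.1]
gripper_width: 0.995
gripper_force: 0.0
```

```bash
python3 -c "
from h import *
T=grab('top')
for c in blobs(jarmask(T,175),100,2500):
    e=cv2.fitEllipse(cv2.convexHull(c)); print(e[0],e[1],onz(T,e[0],.075),onz(T,e[0],.085))
print(monitor.state()['tool_pos'])
"
```

```text
(427.6710510253906, 306.141357421875) (23.8770751953125, 24.718660354614258) [ 0.41083281 -0.27325329  0.075     ] [ 0.41089513 -0.27159654  0.085     ]
[ 5.79841167e-01 -6.64308529e-05  2.54432117e-01]
```

Request:
move_arm --pt "-168 -273 0" --pt "-168 -273 0" --pt "-168 -273 0" --pt "-168 -273 0" --pt "-168 -273 0" --pt "-168 -273 0" --pt "-168 -273 0" --pt "-168 -273 0" --pt "-168 -273 0" --pt "-168 -273 0" --pt "-168 -273 -10" --pt "-168 -273 -40" --pt "-168 -273 -75" --spin '[0,0,0,0,0,0,0,0,0,0,0,0,0]' --gripper '[85,85,85,85,85,85,85,85,85,85,85,85,85]'

```text
clock: 14.9
tool_pos: [0.4121, -0.2723, 0.1763]
tcp_rot: [0.002, 0.688, 0.726, 0.0]
wrist_force: [0.7, 0.4, -0.9]
gripper_width: 0.998
gripper_force: 0.0
```

Request:
move_arm --pt "0 0 -25" --pt "0 0 -50" --pt "0 0 -65" --pt "0 0 -70" --pt "0 0 -70" --pt "0 0 -70" --pt "0 0 -70" --pt "0 0 -70" --pt "0 0 -70" --pt "0 0 -70" --pt "0 0 -70" --spin '[0,0,0,0,0,0,0,0,0,0,0]' --gripper '[85,85,85,85,85,0,0,0,0,0,0]'

```text
clock: 15.82
tool_pos: [0.4116, -0.2731, 0.1081]
tcp_rot: [0.001, 0.689, 0.725, 0.0]
wrist_force: [-0.1, 3.5, 6.9]
gripper_width: 0.666
gripper_force: 37.6
```

```bash
python3 -c "
from h import *
T=grab('top','pics/t3.png')
for c in blobs(jarmask(T,175),100,2500):
    e=cv2.fitEllipse(cv2.convexHull(c)); print(e[0],e[1],onz(T,e[0],.085))
"
```

```text
(276.10003662109375, 236.4306182861328) (16.602745056152344, 17.874988555908203) [0.57554244 0.08419439 0.085     ]
(311.864013671875, 234.5052032470703) (27.178062438964844, 27.862281799316406) [ 5.79997932e-01 -4.38759872e-04  8.50000000e-02]
```

Request:
move_arm --pt "0 0 30" --pt "0 0 65" --pt "30 33 65" --pt "173 188 65" --pt "173 188 65" --pt "173 188 65" --pt "173 188 65" --pt "173 188 65" --pt "173 188 65" --pt "173 188 65" --pt "173 188 40" --pt "173 188 22" --pt "173 188 15" --pt "173 188 12" --pt "173 188 10" --pt "173 188 10" --spin '[0,0,0,0,0,0,0,0,0,0,0,0,0,0,0,0]' --gripper '[0,0,0,0,0,0,0,0,0,0,0,0,0,0,0,0]'

```text
clock: 17.2
tool_pos: [0.5844, -0.0857, 0.1182]
tcp_rot: [0.001, 0.689, 0.725, 0.001]
wrist_force: [1.1, 0.1, -2.5]
gripper_width: 0.668
gripper_force: 39.3
```

Request:
move_arm --pt "0 0 0" --pt "0 0 0" --pt "0 0 0" --pt "0 0 0" --pt "0 0 0" --pt "0 0 30" --pt "0 0 70" --pt "0 0 110" --pt "0 0 133" --pt "0 0 133" --spin '[0,0,0,0,0,0,0,0,0,0]' --gripper '[85,85,85,85,85,85,85,85,85,85]'

```text
clock: 18.03
tool_pos: [0.5857, -0.0854, 0.2555]
tcp_rot: [0.004, 0.689, 0.725, 0.002]
wrist_force: [-0.3, 0.1, -0.3]
gripper_width: 0.993
gripper_force: 0.0
```

Request:
move_arm --pt "-48 -306 0" --pt "-48 -306 0" --pt "-48 -306 0" --pt "-48 -306 0" --pt "-48 -306 0" --pt "-48 -306 0" --pt "-48 -306 0" --pt "-48 -306 0" --pt "-48 -306 0" --pt "-48 -306 -30" --pt "-48 -306 -60" --pt "-48 -306 -95" --pt "-48 -306 -95" --pt "-48 -306 -95" --pt "-48 -306 -95" --spin '[0,0,0,0,0,0,0,0,0,0,0,0,0,0,0]' --gripper '[60,60,60,60,60,60,60,60,60,60,60,60,60,60,60]'

```text
clock: 19.28
tool_pos: [0.5369, -0.3909, 0.1566]
tcp_rot: [0.001, 0.688, 0.725, 0.0]
wrist_force: [0.8, -0.7, 1.1]
gripper_width: 0.706
gripper_force: 0.0
```

```bash
python3 -c "
from h import *
T=grab('top','pics/t4.png');S=grab('scene','pics/s4.png')
for c in blobs(jarmask(T,175),100,2500):
    e=cv2.fitEllipse(cv2.convexHull(c)); print(e[0],e[1],onz(T,e[0],.085))
for c in blobs(lidmask(T),100,900):
    e=cv2.fitEllipse(cv2.convexHull(c)); print('lid',e[0],e[1],onz(T,e[0],.014))
t=cv2.imread('pics/t4.png');s=cv2.imread('pics/s4.png')
cv2.imwrite('pics/m4.png',np.hstack([cv2.resize(t[180:320,240:540],(500,233)),np.zeros((233,1,3),np.uint8),cv2.resize(s[60:340,270:570],(299,233))]))
print(monitor.state()['tool_pos'])
"
```

```text
(276.1842041015625, 235.52081298828125) (16.90251922607422, 17.613283157348633) [0.57770828 0.08401093 0.085     ]
(323.16412353515625, 234.5816650390625) (32.180091857910156, 52.74348068237305) [ 0.57977477 -0.02720041  0.085     ]
lid (157.79388427734375, 298.9648742675781) (15.531800270080566, 16.625093460083008) [0.42934193 0.37888814 0.014     ]
lid (198.7900390625, 302.4673767089844) (25.34267807006836, 26.438488006591797) [0.42059143 0.2782433  0.014     ]
lid (439.4148864746094, 213.49131774902344) (17.688261032104492, 18.840234756469727) [ 0.64015896 -0.31725716  0.014     ]
lid (626.6217041015625, 193.46612548828125) (11.698890686035156, 41.552276611328125) [ 0.69027517 -0.78863311  0.014     ]
[ 0.53698331 -0.39135779  0.15739381]
```

View pics/m4.png

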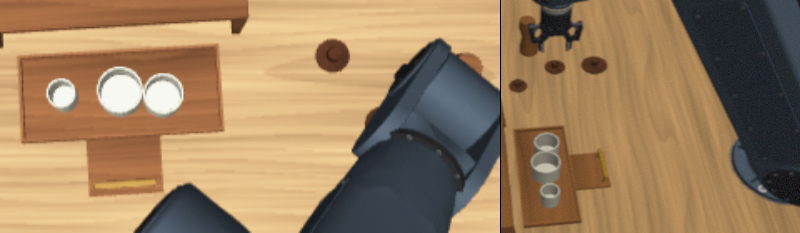

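```bash
cat >> h.py <<'E'
def jars_in_tray(f,z=.085):
    """rim centres of white rings in the tray, from Hough circles on the bright mask"""
    m=jarmask(f,175)*255; x0,y0=240,195
    b=cv2.resize(m[y0:280,x0:400],None,fx=6,fy=6,interpolation=cv2.INTER_CUBIC)
    c=cv2.HoughCircles(cv2.GaussianBlur(b,(0,0),3),cv2.HOUGH_GRADIENT,1,90,param1=100,param2=14,minRadius=45,maxRadius=92)
    out=[]
    for u,v,r in ([] if c is None else c[0]):
        p=((u+.5)/6-.5+x0,(v+.5)/6-.5+y0); P=onz(f,p,z); out.append((np.round(p,1).tolist(),round(2*r/6*2.36,1),np.round(P[:2],4).tolist()))
    return out
E
python3 -c "
from h import *
for n in (0,1):
    T=grab('top')
    print(*jars_in_tray(T),sep='\n')
m=jarmask(T,175)
c=max(blobs(m[195:280,240:400],300,3000),key=cv2.contourArea)[:,0]+[240,195]
for nm,k in(('j3',c[:,0]>329),('j4',c[:,0]<320)):
    e=cv2.fitEllipse(c[k][:,None]); print(nm,e,onz(T,e[0],.085))
"
```

```text
([311.5, 233.5], np.float32(65.5), [0.5824, 0.0004])
([337.29998779296875, 235.6999969482422], np.float32(57.7), [0.5771, -0.0608])
([276.20001220703125, 235.6999969482422], np.float32(41.7), [0.5774, 0.084])
([328.79998779296875, 219.5], np.float32(48.7), [0.6158, -0.0407])
([354.0, 222.1999969482422], np.float32(61.7), [0.6093, -0.1005])
([293.79998779296875, 216.8000030517578], np.float32(49.7), [0.6223, 0.0424])
([311.5, 233.5], np.float32(65.5), [0.5824, 0.0004])
([337.29998779296875, 235.6999969482422], np.float32(57.7), [0.5771, -0.0608])
([276.20001220703125, 235.6999969482422], np.float32(41.7), [0.5774, 0.084])
([328.79998779296875, 219.5], np.float32(48.7), [0.6158, -0.0407])
([354.0, 222.1999969482422], np.float32(61.7), [0.6093, -0.1005])
([293.79998779296875, 216.8000030517578], np.float32(49.7), [0.6223, 0.0424])
j3 ((337.5397033691406, 235.85960388183594), (23.1532039642334, 23.97309112548828), 8.244033813476562) [ 0.57667769 -0.06124128  0.085     ]
j4 ((311.0628356933594, 233.5747833251953), (25.971120834350586, 27.360145568847656), 14.441965103149414) [0.58221822 0.00146071 0.085     ]
```

Request:
move_arm --pt "0 0 35" --pt "0 0 75" --pt "40 330 95" --pt "40 330 95" --pt "40 330 95" --pt "40 330 95" --pt "40 330 95" --pt "40 330 95" --pt "40 330 95" --pt "40 330 95" --pt "40 330 95" --pt "40 330 95" --pt "40 330 65" --pt "40 330 30" --pt "40 330 0" --pt "40 330 -25" --pt "40 330 -38" --pt "40 330 -38" --spin '[0,0,0,0,0,0,0,0,0,0,0,0,0,0,0,0,0,0]' --gripper '[85,85,85,85,85,85,85,85,85,85,85,85,85,85,85,85,85,85]'

```text
clock: 20.98
tool_pos: [0.575, -0.0618, 0.1148]
tcp_rot: [-0.002, 0.689, 0.725, -0.001]
wrist_force: [-0.2, 0.9, -0.5]
gripper_width: 0.995
gripper_force: 0.0
```

Request:
move_arm --pt "0 0 0" --pt "0 0 0" --pt "0 0 0" --pt "0 0 0" --pt "0 0 0" --pt "0 0 0" --spin '[0,0,0,0,0,0]' --gripper '[0,0,0,0,0,0]'

```text
clock: 21.48
tool_pos: [0.577, -0.0614, 0.1189]
tcp_rot: [0.002, 0.689, 0.725, 0.001]
wrist_force: [-1.1, -1.6, 7.0]
gripper_width: 0.663
gripper_force: 37.4
```

Request:
move_arm --pt "0 0 8" --pt "0 -2 8" --pt "4 -15 8" --pt "8 -27 8" --pt "8 -27 8" --pt "8 -27 4" --pt "8 -27 0" --pt "8 -27 -2" --pt "8 -27 -2" --spin '[0,0,0,0,0,0,0,0,0]' --gripper '[0,0,0,0,0,0,0,0,0]'

```text
clock: 22.23
tool_pos: [0.5869, -0.0885, 0.1184]
tcp_rot: [0.004, 0.688, 0.725, 0.002]
wrist_force: [1.4, 1.0, 28.7]
gripper_width: 0.663
gripper_force: 39.5
```

Request:
move_arm --pt "0 0 0" --pt "0 0 0" --pt "0 0 0" --pt "0 0 0" --pt "0 0 0" --pt "0 0 0" --pt "0 0 30" --pt "0 0 65" --pt "0 0 100" --pt "0 0 133" --pt "0 0 133" --spin '[0,0,0,0,0,0,0,0,0,0,0]' --gripper '[85,85,85,85,85,85,85,85,85,85,85]'

```text
clock: 23.15
tool_pos: [0.5861, -0.0885, 0.2544]
tcp_rot: [0.004, 0.689, 0.725, 0.002]
wrist_force: [0.2, 0.3, 0.8]
gripper_width: 0.997
gripper_force: 0.0
```

Request:
move_arm --pt "-49 -303 0" --pt "-49 -303 0" --pt "-49 -303 0" --pt "-49 -303 0" --pt "-49 -303 0" --pt "-49 -303 0" --pt "-49 -303 0" --pt "-49 -303 0" --pt "-49 -303 0" --pt "-49 -303 -30" --pt "-49 -303 -60" --pt "-49 -303 -95" --pt "-49 -303 -95" --pt "-49 -303 -95" --pt "-49 -303 -95" --spin '[0,0,0,0,0,0,0,0,0,0,0,0,0,0,0]' --gripper '[60,60,60,60,60,60,60,60,60,60,60,60,60,60,60]'

```text
clock: 24.4
tool_pos: [0.536, -0.3908, 0.1548]
tcp_rot: [0.001, 0.688, 0.725, 0.0]
wrist_force: [-0.5, -0.4, 0.3]
gripper_width: 0.701
gripper_force: 0.0
```

```bash
python3 -c "
from h import *
T=grab('top','pics/t5.png')
print(*jars_in_tray(T)[:4],sep='\n')
for c in blobs(jarmask(T,175),100,2500):
    e=cv2.fitEllipse(cv2.convexHull(c)); print(e[0],e[1],onz(T,e[0],.085))
print(monitor.state()['tool_pos'])
"
```

```text
([311.20001220703125, 232.0], np.float32(65.4), [0.586, 0.0012])
([348.70001220703125, 231.3000030517578], np.float32(57.1), [0.5874, -0.0877])
([276.0, 233.8000030517578], np.float32(41.6), [0.5817, 0.0845])
([328.29998779296875, 215.0], np.float32(56.6), [0.6266, -0.0395])
(276.0212097167969, 234.11544799804688) (16.922718048095703, 17.952550888061523) [0.58105629 0.08442093 0.085     ]
(348.82208251953125, 231.31576538085938) (23.881227493286133, 24.45081901550293) [ 0.58747046 -0.08802799  0.085     ]
(311.26422119140625, 232.1449737548828) (27.281248092651367, 27.875911712646484) [0.58562649 0.00098707 0.085     ]
[ 0.53607628 -0.39116004  0.15536878]
```

Request:
move_arm --pt "0 0 -25" --pt "0 0 -45" --pt "0 0 -57" --pt "0 0 -63" --pt "0 0 -63" --pt "0 0 -63" --pt "0 0 -63" --pt "0 0 -63" --pt "0 0 -63" --pt "0 0 -63" --pt "0 0 -63" --spin '[0,0,0,0,0,0,0,0,0,0,0]' --gripper '[60,60,60,60,60,0,0,0,0,0,0]'

```text
clock: 25.37
tool_pos: [0.5355, -0.3914, 0.0912]
tcp_rot: [0.001, 0.689, 0.725, 0.0]
wrist_force: [-1.9, 1.3, 5.6]
gripper_width: 0.242
gripper_force: 34.1
```

Request:
move_arm --pt "0 0 35" --pt "0 0 70" --pt "0 0 105" --pt "10 60 130" --pt "51 303 130" --pt "51 303 130" --pt "51 303 130" --pt "51 303 130" --pt "51 303 130" --pt "51 303 130" --pt "51 303 130" --pt "51 303 130" --pt "51 303 130" --pt "51 303 110" --pt "51 303 95" --pt "51 303 90" --pt "51 303 90" --pt "51 303 90" --spin '[0,0,0,0,0,0,0,0,0,0,0,0,0,0,0,0,0,0]' --gripper '[0,0,0,0,0,0,0,0,0,0,0,0,0,0,0,0,0,0]'

```text
clock: 26.87
tool_pos: [0.5862, -0.0889, 0.1803]
tcp_rot: [0.0, 0.689, 0.725, 0.0]
wrist_force: [0.1, -0.2, 0.1]
gripper_width: 0.243
gripper_force: 34.4
```

```bash
python3 -c "
from h import *
S=grab('scene','pics/s6.png')
s=cv2.imread('pics/s6.png');cv2.imwrite('pics/s6c.png',cv2.resize(s[170:320,240:380],None,fx=4,fy=4,interpolation=cv2.INTER_CUBIC))
print(monitor.state()['tool_pos'])"
```

```text
[ 0.58637124 -0.08877569  0.18077414]
```

View pics/s6c.png

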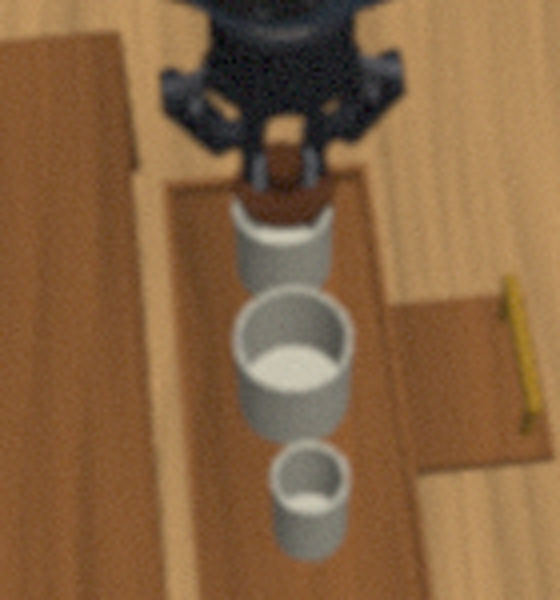

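Request:
move_arm --pt "1 1 0" --pt "1 1 -3" --pt "1 1 -6" --pt "1 1 -9" --pt "1 1 -12" --pt "1 1 -14" --pt "1 1 -15" --pt "1 1 -15" --pt "1 1 -15" --spin '[0,0,0,0,0,0,0,0,0]' --gripper '[0,0,0,0,0,0,0,0,0]'

```text
clock: 27.67
tool_pos: [0.588, -0.0872, 0.1661]
tcp_rot: [0.001, 0.689, 0.725, 0.001]
wrist_force: [0.4, 0.1, 10.5]
gripper_width: 0.244
gripper_force: 35.5
```

Request:
move_arm --pt "0 0 0" --pt "0 0 0" --pt "0 0 0" --pt "0 0 0" --pt "0 0 0" --pt "0 0 25" --pt "0 0 60" --pt "0 0 80" --pt "0 0 80" --spin '[0,0,0,0,0,0,0,0,0]' --gripper '[55,55,55,55,55,55,55,55,55]'

```text
clock: 28.42
tool_pos: [0.5885, -0.0873, 0.2494]
tcp_rot: [0.003, 0.689, 0.725, 0.002]
wrist_force: [0.1, -0.2, 0.9]
gripper_width: 0.644
gripper_force: 0.0
```

Request:
move_arm --pt "-167 366 0" --pt "-167 366 0" --pt "-167 366 0" --pt "-167 366 0" --pt "-167 366 0" --pt "-167 366 0" --pt "-167 366 0" --pt "-167 366 0" --pt "-167 366 0" --pt "-167 366 0" --pt "-167 366 0" --pt "-167 366 -30" --pt "-167 366 -65" --pt "-167 366 -90" --pt "-167 366 -90" --pt "-167 366 -90" --spin '[0,0,0,0,0,0,0,0,0,0,0,0,0,0,0,0]' --gripper '[60,60,60,60,60,60,60,60,60,60,60,60,60,60,60,60]'

```text
clock: 29.75
tool_pos: [0.4198, 0.2785, 0.1543]
tcp_rot: [-0.0, 0.689, 0.725, -0.001]
wrist_force: [-0.8, 0.0, 0.7]
gripper_width: 0.707
gripper_force: 0.0
```

```bash
python3 -c "
from h import *
T=grab('top','pics/t7.png');S=grab('scene','pics/s7.png')
print(*jars_in_tray(T)[:4],sep='\n')
for c in blobs(jarmask(T,175),100,2500):
    e=cv2.fitEllipse(cv2.convexHull(c)); print(e[0],e[1],onz(T,e[0],.085))
print(monitor.state()['tool_pos'])
for c in blobs(lidmask(T),100,900):
    e=cv2.fitEllipse(cv2.convexHull(c)); print('lid',e[0],e[1],onz(T,e[0],.014),onz(T,e[0],.09))
"
```

```text
([311.5, 231.5], np.float32(65.6), [0.5872, 0.0004])
([275.79998779296875, 233.3000030517578], np.float32(41.1), [0.5829, 0.0849])
([293.79998779296875, 214.8000030517578], np.float32(57.1), [0.6271, 0.0424])
(275.90875244140625, 233.5904998779297) (16.595638275146484, 17.577722549438477) [0.5823075  0.08469621 0.085     ]
(311.2943420410156, 231.57305908203125) (27.153596878051758, 27.664979934692383) [0.58699045 0.00091704 0.085     ]
[0.42077658 0.27910998 0.15623313]
lid (203.81649780273438, 301.1771545410156) (15.675132751464844, 22.17445182800293) [0.42371188 0.26599182 0.014     ] [0.42352113 0.25105675 0.09      ]
lid (472.6427307128906, 300.43157958984375) (28.94780921936035, 29.887508392333984) [ 0.42416357 -0.39430348  0.014     ] [ 0.42395018 -0.37615308  0.09      ]
lid (348.6101379394531, 230.42880249023438) (24.101808547973633, 24.36431884765625) [ 0.59792111 -0.09026145  0.014     ] [ 0.58900124 -0.08734571  0.09      ]
lid (509.0943298339844, 224.89456176757812) (21.490585327148438, 34.2640380859375) [ 0.61121363 -0.49050182  0.014     ] [ 0.60162772 -0.4675312   0.09      ]
lid (439.17193603515625, 213.1808624267578) (18.50612449645996, 19.368501663208008) [ 0.6409426  -0.31666714  0.014     ] [ 0.62986705 -0.30240687  0.09      ]
lid (626.5004272460938, 193.4122772216797) (12.58840274810791, 39.37299346923828) [ 0.6904125  -0.78833558  0.014     ] [ 0.67685815 -0.75044138  0.09      ]
```

Request:
move_arm --pt "0 -1 -25" --pt "0 -1 -45" --pt "0 -1 -57" --pt "0 -1 -64" --pt "0 -1 -64" --pt "0 -1 -64" --pt "0 -1 -64" --pt "0 -1 -64" --pt "0 -1 -64" --pt "0 -1 -64" --pt "0 -1 -64" --spin '[0,0,0,0,0,0,0,0,0,0,0]' --gripper '[60,60,60,60,60,0,0,0,0,0,0]'

```text
clock: 30.77
tool_pos: [0.4205, 0.2782, 0.0921]
tcp_rot: [0.0, 0.689, 0.725, 0.001]
wrist_force: [-1.4, -1.3, 7.3]
gripper_width: 0.238
gripper_force: 33.9
```

Request:
move_arm --pt "0 0 35" --pt "0 0 70" --pt "0 0 105" --pt "30 -50 130" --pt "166 -277 130" --pt "166 -277 130" --pt "166 -277 130" --pt "166 -277 130" --pt "166 -277 130" --pt "166 -277 130" --pt "166 -277 130" --pt "166 -277 130" --pt "166 -277 130" --pt "166 -277 110" --pt "166 -277 95" --pt "166 -277 88" --pt "166 -277 88" --pt "166 -277 88" --pt "166 -277 88" --spin '[0,0,0,0,0,0,0,0,0,0,0,0,0,0,0,0,0,0,0]' --gripper '[0,0,0,0,0,0,0,0,0,0,0,0,0,0,0,0,0,0,0]'

```text
clock: 32.35
tool_pos: [0.5863, 0.0014, 0.1799]
tcp_rot: [0.0, 0.688, 0.725, 0.0]
wrist_force: [1.4, 0.2, -0.5]
gripper_width: 0.24
gripper_force: 34.6
```

Request:
move_arm --pt "1 0 0" --pt "1 0 -3" --pt "1 0 -6" --pt "1 0 -9" --pt "1 0 -12" --pt "1 0 -13" --pt "1 0 -14" --pt "1 0 -14" --pt "1 0 -14" --spin '[0,0,0,0,0,0,0,0,0]' --gripper '[0,0,0,0,0,0,0,0,0]'

```text
clock: 33.1
tool_pos: [0.5886, 0.001, 0.167]
tcp_rot: [0.002, 0.689, 0.725, 0.002]
wrist_force: [-0.1, 2.0, 16.7]
gripper_width: 0.243
gripper_force: 36.3
```

Request:
move_arm --pt "0 0 0" --pt "0 0 0" --pt "0 0 0" --pt "0 0 0" --pt "0 0 0" --pt "0 0 25" --pt "0 0 60" --pt "0 0 80" --pt "0 0 80" --spin '[0,0,0,0,0,0,0,0,0]' --gripper '[55,55,55,55,55,55,55,55,55]'

```text
clock: 33.85
tool_pos: [0.5886, 0.0009, 0.2493]
tcp_rot: [0.003, 0.689, 0.725, 0.002]
wrist_force: [0.6, -0.6, 0.6]
gripper_width: 0.644
gripper_force: 0.0
```

Request:
move_arm --pt "-159 378 0" --pt "-159 378 0" --pt "-159 378 0" --pt "-159 378 0" --pt "-159 378 0" --pt "-159 378 0" --pt "-159 378 0" --pt "-159 378 0" --pt "-159 378 0" --pt "-159 378 0" --pt "-159 378 0" --pt "-159 378 0" --pt "-159 378 -30" --pt "-159 378 -65" --pt "-159 378 -90" --pt "-159 378 -90" --pt "-159 378 -90" --pt "-159 378 -90" --spin '[0,0,0,0,0,0,0,0,0,0,0,0,0,0,0,0,0,0]' --gripper '[55,55,55,55,55,55,55,55,55,55,55,55,55,55,55,55,55,55]'

```text
clock: 35.35
tool_pos: [0.429, 0.3788, 0.1563]
tcp_rot: [0.0, 0.689, 0.725, 0.001]
wrist_force: [-0.1, 0.1, 0.2]
gripper_width: 0.648
gripper_force: 0.0
```

```bash
python3 -c "
from h import *
T=grab('top','pics/t8.png')
for c in blobs(jarmask(T,175),100,2500):
    e=cv2.fitEllipse(cv2.convexHull(c)); print(e[0],e[1],onz(T,e[0],.085))
print(monitor.state()['tool_pos'])
for c in blobs(lidmask(T),100,900):
    e=cv2.fitEllipse(cv2.convexHull(c)); print('lid',e[0],e[1],onz(T,e[0],.014),onz(T,e[0],.09))
"
```

```text
(275.8705749511719, 232.6584014892578) (16.66902732849121, 17.609891891479492) [0.58452913 0.08480277 0.085     ]
[0.42902065 0.37902739 0.15669292]
lid (158.815673828125, 298.48236083984375) (13.908045768737793, 15.963834762573242) [0.43051424 0.3764181  0.014     ] [0.42998264 0.35594989 0.09      ]
lid (472.6427307128906, 300.43157958984375) (28.94780921936035, 29.887508392333984) [ 0.42416357 -0.39430348  0.014     ] [ 0.42395018 -0.37615308  0.09      ]
lid (348.5103454589844, 229.69869995117188) (24.064847946166992, 24.167282104492188) [ 0.59975008 -0.09002357  0.014     ] [ 0.59073857 -0.08711975  0.09      ]
lid (311.1430358886719, 230.17160034179688) (27.74585723876953, 27.99833106994629) [0.59870448 0.00291667 0.014     ] [0.58974535 0.00116353 0.09      ]
lid (509.0022888183594, 224.9740447998047) (21.44430923461914, 34.04230880737305) [ 0.61101427 -0.49026515  0.014     ] [ 0.60143834 -0.46730639  0.09      ]
lid (439.1463928222656, 213.16087341308594) (18.48989486694336, 19.321674346923828) [ 0.6409931  -0.31660441  0.014     ] [ 0.62991502 -0.30234728  0.09      ]
lid (626.6307373046875, 193.2989959716797) (12.717442512512207, 39.81533432006836) [ 0.69070026 -0.78867941  0.014     ] [ 0.6771315  -0.75076798  0.09      ]
```

Request:
move_arm --pt "0 0 -25" --pt "0 0 -45" --pt "0 0 -57" --pt "0 0 -64" --pt "0 0 -64" --pt "0 0 -64" --pt "0 0 -64" --pt "0 0 -64" --pt "0 0 -64" --pt "0 0 -64" --pt "0 0 -64" --spin '[0,0,0,0,0,0,0,0,0,0,0]' --gripper '[55,55,55,55,55,0,0,0,0,0,0]'

```text
clock: 36.32
tool_pos: [0.4285, 0.3793, 0.092]
tcp_rot: [0.0, 0.689, 0.725, 0.001]
wrist_force: [-1.3, -1.0, 7.1]
gripper_width: 0.246
gripper_force: 34.1
```

Request:
move_arm --pt "0 0 35" --pt "0 0 70" --pt "0 0 105" --pt "30 -60 130" --pt "155 -294 130" --pt "155 -294 130" --pt "155 -294 130" --pt "155 -294 130" --pt "155 -294 130" --pt "155 -294 130" --pt "155 -294 130" --pt "155 -294 130" --pt "155 -294 130" --pt "155 -294 110" --pt "155 -294 95" --pt "155 -294 90" --pt "155 -294 88" --pt "155 -294 88" --pt "155 -294 88" --spin '[0,0,0,0,0,0,0,0,0,0,0,0,0,0,0,0,0,0,0]' --gripper '[0,0,0,0,0,0,0,0,0,0,0,0,0,0,0,0,0,0,0]'

```text
clock: 37.9
tool_pos: [0.5833, 0.0855, 0.1797]
tcp_rot: [0.0, 0.688, 0.725, 0.0]
wrist_force: [0.0, -0.0, -0.5]
gripper_width: 0.239
gripper_force: 34.7
```

```bash
python3 -c "
from h import *
S=grab('scene','pics/s9.png')
s=cv2.imread('pics/s9.png');cv2.imwrite('pics/s9c.png',cv2.resize(s[170:330,240:380],None,fx=3.7,fy=3.7,interpolation=cv2.INTER_CUBIC))
print(monitor.state()['tool_pos'])"
```

```text
[0.5833362  0.08533235 0.17981484]
```

View pics/s9c.png

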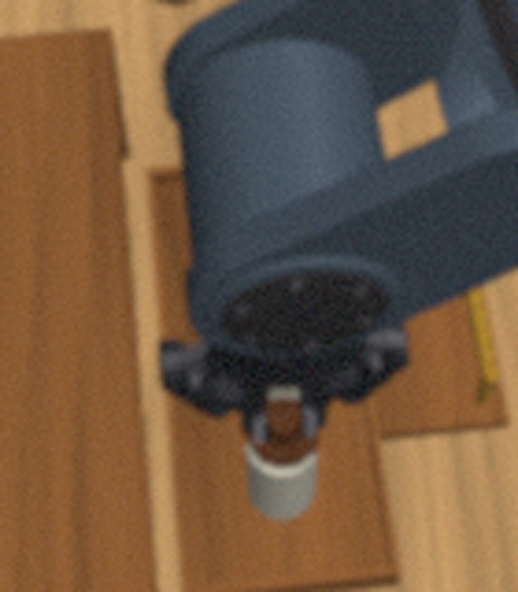

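Lid1 hangs centred over jar1's mouth, at crop pixel (283,440). I'll lower it.

Request:
move_arm --pt "1 0 0" --pt "1 0 -3" --pt "1 0 -6" --pt "1 0 -9" --pt "1 0 -12" --pt "1 0 -13" --pt "1 0 -14" --pt "1 0 -14" --pt "1 0 -14" --spin '[0,0,0,0,0,0,0,0,0]' --gripper '[0,0,0,0,0,0,0,0,0]'

```text
clock: 38.7
tool_pos: [0.5855, 0.085, 0.1669]
tcp_rot: [0.002, 0.689, 0.725, 0.002]
wrist_force: [-0.3, -1.4, 16.9]
gripper_width: 0.237
gripper_force: 36.3
```

Request:
move_arm --pt "0 0 0" --pt "0 0 0" --pt "0 0 0" --pt "0 0 0" --pt "0 0 0" --pt "0 0 25" --pt "0 0 60" --pt "0 0 90" --pt "-60 -25 90" --pt "-205 -91 90" --pt "-205 -91 90" --pt "-205 -91 90" --pt "-205 -91 90" --pt "-205 -91 90" --pt "-205 -91 90" --pt "-205 -91 90" --spin '[0,0,0,0,0,0,0,0,0,0,0,0,0,0,0,0]' --gripper '[55,55,55,55,55,55,55,55,55,55,55,55,50,50,50,50]'

```text
clock: 40.03
tool_pos: [0.3789, -0.0063, 0.2552]
tcp_rot: [0.0, 0.689, 0.725, 0.0]
wrist_force: [0.8, 0.5, 0.6]
gripper_width: 0.586
gripper_force: 0.0
```

```bash
python3 -c "
from h import *
T=grab('top','pics/t10.png');S=grab('scene','pics/s10.png')
t=cv2.imread('pics/t10.png');s=cv2.imread('pics/s10.png')
cv2.imwrite('pics/m10.png',np.hstack([cv2.resize(t[170:300,230:400],(500,382),interpolation=cv2.INTER_CUBIC),cv2.resize(s[180:330,245:360],(293,382),interpolation=cv2.INTER_CUBIC)]))
for f in (T,S):
  H=hsv(f);m=((H[...,0]>17)&(H[...,0]<35)&(H[...,1]>140)).astype(np.uint8)
  for c in blobs(m[230:300,280:350],10,500): print('brass',cv2.minAreaRect(c+np.array([280,230])))
for c in blobs(lidmask(T),100,900):
    e=cv2.fitEllipse(cv2.convexHull(c)); print('lid',e[0],e[1],onz(T,e[0],.014)[:2],onz(T,e[0],.09)[:2])
for c in blobs(lidmask(S),100,900):
    e=cv2.fitEllipse(cv2.convexHull(c)); print('lidS',e[0],e[1],onz(S,e[0],.09)[:2])
print(monitor.state()['tool_pos'])"
```

```text
brass ((314.5189514160156, 286.8224182128906), (3.464599370956421, 35.11576843261719), 86.633544921875)
lid (472.671630859375, 300.43927001953125) (28.954620361328125, 29.94379425048828) [ 0.42414462 -0.3943741 ] [ 0.42393218 -0.37622016]
lid (275.5937805175781, 231.5752716064453) (17.296241760253906, 17.40559196472168) [0.59532397 0.09124974] [0.58653424 0.08507049]
lid (348.5096740722656, 228.7679443359375) (24.198749542236328, 24.68902587890625) [ 0.60208193 -0.09003513] [ 0.59295357 -0.08713073]
lid (311.0679016113281, 229.3114471435547) (27.67164421081543, 28.181318283081055) [0.60085868 0.00310565] [0.59179162 0.00134304]
lid (508.6175231933594, 224.85580444335938) (22.205507278442383, 33.1029052734375) [ 0.61131274 -0.48931468] [ 0.60172185 -0.46640355]
lid (439.1463928222656, 213.16087341308594) (18.48989486694336, 19.321674346923828) [ 0.6409931  -0.31660441] [ 0.62991502 -0.30234728]
lid (626.5322875976562, 193.61985778808594) (12.064567565917969, 40.80755615234375) [ 0.68988442 -0.78838647] [ 0.67635653 -0.75048973]
lidS (314.5821228027344, 288.39813232421875) (17.554351806640625, 19.272377014160156) [0.58681957 0.08678432]
lidS (310.34259033203125, 253.86053466796875) (25.176361083984375, 29.88802146911621) [0.59176122 0.00385652]
lidS (308.5562438964844, 220.13818359375) (19.453359603881836, 25.822490692138672) [ 0.59156571 -0.08381674]
lidS (286.541748046875, 162.7188262939453) (13.656902313232422, 15.878257751464844) [ 0.63844828 -0.25411151]
lidS (363.15350341796875, 137.95533752441406) (18.77777099609375, 24.261138916015625) [ 0.43870846 -0.32481894]
lidS (627.286865234375, 127.41695404052734) (28.719951629638672, 46.66079330444336) [-0.26431979 -0.32584032]
[ 0.37988284 -0.00594164  0.25509512]
```

View pics/m10.png

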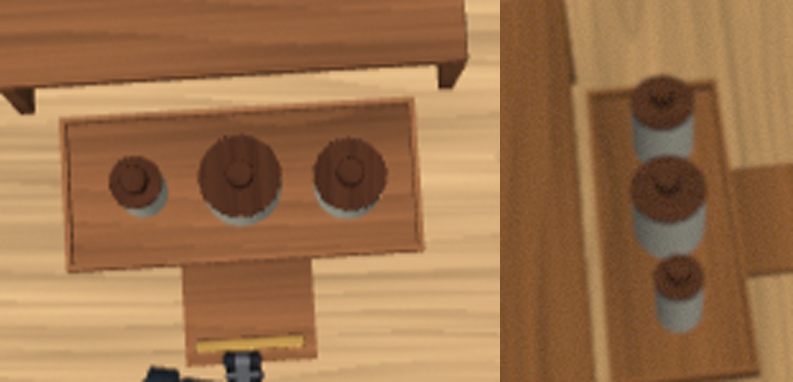

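Request:
move_arm --pt "40 0 0" --pt "78 0 0" --pt "78 0 0" --pt "78 0 -30" --pt "78 0 -65" --pt "78 0 -100" --pt "78 0 -130" --pt "78 0 -148" --pt "78 0 -148" --pt "78 0 -148" --pt "78 0 -148" --pt "78 0 -148" --pt "78 0 -148" --pt "78 0 -148" --pt "78 0 -148" --pt "78 0 -148" --spin '[0,0,0,0,0,0,0,0,0,0,0,0,0,0,0,0]' --gripper '[50,50,50,50,50,50,50,50,50,40,30,20,0,0,0,0]'

```text
clock: 41.47
tool_pos: [0.4578, -0.006, 0.1081]
tcp_rot: [0.001, 0.688, 0.725, 0.001]
wrist_force: [-0.9, 1.2, 5.8]
gripper_width: 0.107
gripper_force: 35.1
```

Request:
move_arm --pt "2 0 0" --pt "5 0 0" --pt "9 0.5 0" --pt "14 1 0" --pt "20 1 0" --pt "27 1.5 0" --pt "34 2 0" --pt "41 2.5 0" --pt "48 3 0" --pt "55 3 0" --pt "62 3.5 0" --pt "69 4 0" --pt "76 4.5 0" --pt "83 5 0" --pt "90 5 0" --pt "96 5.5 0" --pt "101 6 0" --pt "105 6 0" --pt "108 6 0" --pt "110 6.5 0" --spin '[0,0,0,0,0,0,0,0,0,0,0,0,0,0,0,0,0,0,0,0]' --gripper '[0,0,0,0,0,0,0,0,0,0,0,0,0,0,0,0,0,0,0,0]'

```text
clock: 43.13
tool_pos: [0.5678, 0.0005, 0.1081]
tcp_rot: [0.001, 0.688, 0.725, 0.001]
wrist_force: [-1.0, -2.6, 7.1]
gripper_width: 0.106
gripper_force: 35.2
```

Request:
move_arm --pt "2 0 0" --pt "5 0 0" --pt "8 0.5 0" --pt "11 0.5 0" --pt "14 1 0" --pt "17 1 0" --pt "20 1 0" --pt "22 1.5 0" --pt "24 1.5 0" --pt "25 1.5 0" --pt "25 1.5 0" --pt "25 1.5 0" --spin '[0,0,0,0,0,0,0,0,0,0,0,0]' --gripper '[0,0,0,0,0,0,0,0,0,0,0,0]'

```text
clock: 44.13
tool_pos: [0.5928, 0.0019, 0.1082]
tcp_rot: [0.001, 0.688, 0.725, 0.001]
wrist_force: [0.7, 0.7, 4.8]
gripper_width: 0.108
gripper_force: 35.1
```

Now the last few millimetres, slowly, until the stop pushes back.

Request:
move_arm --pt "1 0 0" --pt "2 0 0" --pt "3 0 0" --pt "3 0 0" --pt "3 0 0" --spin '[0,0,0,0,0]' --gripper '[0,0,0,0,0]'

```text
clock: 44.55
tool_pos: [0.5954, 0.0021, 0.1082]
tcp_rot: [0.0, 0.688, 0.725, 0.0]
wrist_force: [-3.4, 1.0, 8.4]
gripper_width: 0.109
gripper_force: 35.4
```

Request:
move_arm --pt "1 0 0" --pt "2 0 0" --pt "2 0 0" --pt "2 0 0" --spin '[0,0,0,0]' --gripper '[0,0,0,0]'

```text
clock: 44.88
tool_pos: [0.5958, 0.0021, 0.1081]
tcp_rot: [-0.001, 0.688, 0.725, -0.001]
wrist_force: [-13.0, 0.0, 16.8]
gripper_width: 0.111
gripper_force: 36.6
```

Request:
move_arm --pt "1 0 0" --pt "1 0 0" --pt "0 0 0" --pt "-1 0 0" --pt "-1 0 0" --pt "-1 0 0" --pt "-1 0 0" --pt "-1 0 30" --pt "-1 0 70" --pt "-1 0 110" --pt "-100 0 140" --pt "-230 0 140" --pt "-230 0 140" --pt "-230 0 140" --pt "-230 0 140" --pt "-230 0 140" --pt "-230 0 140" --pt "-230 0 140" --spin '[0,0,0,0,0,0,0,0,0,0,0,0,0,0,0,0,0,0]' --gripper '[0,0,30,40,40,40,40,40,40,40,40,40,40,40,40,40,40,40]'

```text
clock: 46.38
tool_pos: [0.3669, 0.0019, 0.2474]
tcp_rot: [0.001, 0.689, 0.725, 0.001]
wrist_force: [0.9, 0.7, 0.4]
gripper_width: 0.466
gripper_force: 0.0
```

```bash
python3 -c "
from h import *
T=grab('top','pics/t11.png');S=grab('scene','pics/s11.png')
t=cv2.imread('pics/t11.png');s=cv2.imread('pics/s11.png')
cv2.imwrite('pics/m11.png',np.hstack([cv2.resize(t[110:300,140:520],(500,250),interpolation=cv2.INTER_CUBIC),cv2.resize(s[60:460,180:440],(293,451),interpolation=cv2.INTER_CUBIC)[130:380]]))
H=hsv(T);m=((H[...,0]>17)&(H[...,0]<35)&(H[...,1]>140)).astype(np.uint8)
for c in blobs(m[210:300,280:350],10,500):
    r=cv2.minAreaRect(c+np.array([280,210])); print('brass',r,onz(T,r[0],.055))
print(monitor.state()['tool_pos'])"
```

```text
brass ((311.5279541015625, 229.93368530273438), (4.1204657554626465, 35.12052917480469), 86.3086166381836) [0.59444947 0.00104029 0.055     ]
[0.36808145 0.0018513  0.24717163]
```

View pics/m11.png

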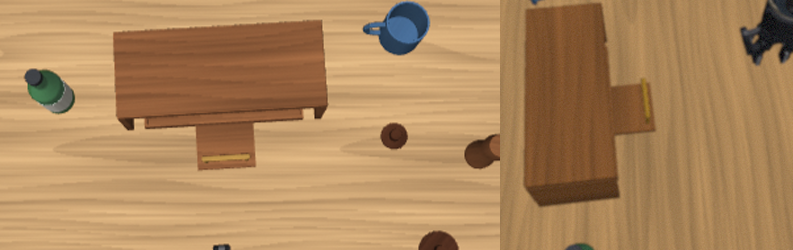

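The top view shows the tray home, with the bar at pixel (311,230). The bottle, mill and spare lids are undisturbed. I'll nudge the bar with closed fingers to check that opening the grip didn't draw the tray back.

Request:
move_arm --pt "192 0 0" --pt "192 0 0" --pt "192 0 0" --pt "192 0 0" --pt "192 0 0" --pt "192 0 0" --pt "192 0 0" --pt "192 0 -35" --pt "192 0 -70" --pt "192 0 -105" --pt "192 0 -135" --pt "192 0 -140" --pt "192 0 -140" --pt "194 0 -140" --pt "197 0 -140" --pt "200 0 -140" --pt "203 0 -140" --pt "206 0 -140" --pt "206 0 -140" --spin '[0,0,0,0,0,0,0,0,0,0,0,0,0,0,0,0,0,0,0]' --gripper '[0,0,0,0,0,0,0,0,0,0,0,0,0,0,0,0,0,0,0]'

```text
clock: 48.07
tool_pos: [0.5739, 0.0019, 0.1075]
tcp_rot: [0.001, 0.689, 0.725, 0.0]
wrist_force: [-0.3, 0.4, -0.6]
gripper_width: 0.001
gripper_force: 0.0
```

Request:
move_arm --pt "1 0 0" --pt "2 0 0" --pt "3 0 0" --pt "4 0 0" --pt "4 0 0" --spin '[0,0,0,0,0]' --gripper '[0,0,0,0,0]'

```text
clock: 48.48
tool_pos: [0.5768, 0.002, 0.1068]
tcp_rot: [-0.0, 0.689, 0.725, -0.0]
wrist_force: [-2.3, -0.3, 0.9]
gripper_width: -0.001
gripper_force: 1.2
```

Request:
move_arm --pt "1 0 0" --pt "2 0 0" --pt "2 0 0" --pt "2 0 0" --spin '[0,0,0,0]' --gripper '[0,0,0,0]'

```text
clock: 48.82
tool_pos: [0.5773, 0.002, 0.1067]
tcp_rot: [-0.002, 0.689, 0.725, -0.002]
wrist_force: [-14.0, -0.9, 10.2]
gripper_width: 0.002
gripper_force: 6.7
```

Request:
move_arm --pt "1 0 0" --pt "2 0 0" --pt "2 0 0" --pt "2 0 0" --spin '[0,0,0,0]' --gripper '[0,0,0,0]'

```text
clock: 49.15
tool_pos: [0.5777, 0.002, 0.1066]
tcp_rot: [-0.004, 0.688, 0.725, -0.003]
wrist_force: [-23.4, -1.0, 19.4]
gripper_width: -0.003
gripper_force: 12.3
```

The tray is hard against its stop: the force rises while the bar stays put. Backing off.

Request:
move_arm --pt "-8 0 0" --pt "-20 0 0" --pt "-25 0 0" --pt "-25 0 35" --pt "-25 0 75" --pt "-100 0 140" --pt "-200 0 140" --pt "-200 0 140" --pt "-200 0 140" --pt "-200 0 140" --pt "-200 0 140" --pt "-200 0 140" --pt "-200 0 140" --pt "-200 0 140" --spin '[0,0,0,0,0,0,0,0,0,0,0,0,0,0]' --gripper '[0,0,0,0,0,0,0,0,0,0,0,0,0,0]'

```text
clock: 50.32
tool_pos: [0.382, 0.0019, 0.2468]
tcp_rot: [0.0, 0.689, 0.725, 0.0]
wrist_force: [-0.5, 0.8, -0.3]
gripper_width: 0.006
gripper_force: 0.0
```

```bash
python3 -c "
from h import *
T=grab('top')
H=hsv(T);m=((H[...,0]>17)&(H[...,0]<35)&(H[...,1]>140)).astype(np.uint8)
for c in blobs(m[210:300,280:350],10,500):
    r=cv2.minAreaRect(c+np.array([280,210])); print('brass',r,onz(T,r[0],.055))
print(bot.finish_job())"
```

```text
brass ((311.526611328125, 229.89825439453125), (4.124177932739258, 35.122032165527344), 86.18592071533203) [0.5945358  0.00104362 0.055     ]
the job is handed in; nothing more can be done
None
```

I handed the job in at about 50 s of robot time: jars 1, 3 and 4 (jar2 was absent) stand upright in the tray, each closed with its own lid at the seated height, the tray is home against its stop, and the oil bottle and pepper mill were not touched.

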